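Take the pressure roller out of the plate sealer

TASK

Take the rubber pressure roller out of the plate sealer for washing: first flip the cam lever fully open while the roller stays in its seat, then lift the axle out of its pockets, lower it out through the open front ends of the slots, and lay the roller gently in the two V-notches of the wash cradle. Leave the lever open, never let the roller drop, and leave the stain bottle and the specimen cup where they stand.

Things in the scene. Friction and masses are not known exactly. Their poses are not given: they have to be found in the camera images.
- seat (a point): Roller centre when seated in the fixed plate sealer (grey base, white column and head), 130 mm above the bench. Axes are the sealer's: x to its back (away from robot), y left along the axle, z up. Two 8 mm aluminium cheeks at y = +-66 mm (inner faces +-62 mm), 32 mm above the seat, carry the axle in like slots. Each pocket is 13 mm wide, its front lip 5 mm high and upright
- slot_bend (a point): Sealer's axes. Where the roller's centre is when its axle is mid-slot at the bend: 21 mm in front of the seat and 7 mm above it. From the seat lift the axle straight up 8 mm (at least 5; at 13 it meets the upper jaw), go level to here, then down the straight slope, which falls forward at 35 degrees and is 18 mm wide across, so +-4 mm round the axle
- slot_exit (a point): Sealer's axes. On the slope's centre line, 65 mm from the bend towards the robot and down: with the roller's centre here its axle is wholly out of the slots' open front ends (lower jaws end 54 mm in front of and 26 mm below the seat)
- head_edge (a point): Middle of the lower front edge of the sealer's white head, 90 mm wide, which overhangs the seated roller: 175 mm above the seat, 45 mm behind it. The white column below (100 mm wide) has its front 100 mm behind the seat. So the roller is best reached with the tool leaning 30 to 40 degrees, from the front and above, the fingers above-behind and below-front of it
- roller_center (a point): Centre of the loose roller: black rubber sleeve 36 mm in diameter and 116 mm long on a steel axle 10 mm in diameter and 164 mm long, about 0.3 kg; its y axis lies along the axle. It starts in the seat and lies there by its own weight, also once the lever is open
- latch (a joint): Angle of the steel cam lever on the sealer's right cheek, rad: 0 closed (its nose lies over the right axle end and stops it being lifted), growing as the lever is flipped up and to the back; stop at 1.55; over 1.25 is fully open. Stiff hinge, about 0.12 N m: stays where it is left
- latch_grip (a point): Centre of the lever's black grip bar, 16 mm in diameter, 52 mm long, sticking out to the right along the sealer's y; 75 mm from the hinge. Closed, it stands 40 degrees forward (to the sealer's -x) of straight up from the hinge; at the stop, 49 degrees to the back. Nothing stands above it
- latch_hinge (a point): Fixed point on the lever's hinge line, at the y of the grip bar's centre; the hinge line is the sealer's y axis direction: 30 mm behind, 120 mm right of and 14 mm above the seat. Its axes are the sealer's
- cradle_rest (a point): Where the roller's centre lies when it rests in the wash cradle, 75 mm above the bench; y along the axle. The cradle is fixed: a low steel tray 110 x 170 mm with walls 16 mm high, and two white posts 8 mm thick at y = +-66 mm (inner faces +-62 mm) with V-notches of 90 degrees, open to the top, about 36 mm wide at the mouth and 12 mm higher there than the rest
- bottle_mid (a point): Centre of a loose stain bottle (purple, 40 mm in diameter, 102 mm tall), left of the sealer; leave it alone
- cup_mid (a point): Centre of a loose white specimen cup with a lid (55 mm in diameter, 59 mm tall), at the back between sealer and cradle; leave it alone

How it is judged:
On the way, in this order (a step that is already met when the one before it is completed fails the run):
1. the cam lever is flipped fully open (over 1.25 rad) while the roller lies in its seat (within 8 mm) (value of joint latch above 1.25 rad and distance between roller_center and seat below 0.008 m), for 0.2 s.
2. the roller's axle is out of the slots at their open front ends (over 62 mm in front of the seat), the lever still open (value of joint latch above 1.25 rad and x of roller_center in the frame of seat below -0.062 m), for 0.1 s.
At the end, for the whole second after the job is handed in: The roller lies at rest in both V-notches of the cradle: centre within 8 mm of the rest point, axle within 0.06 rad of the cradle's; the lever is open (over 1.25 rad) (distance between roller_center and cradle_rest below 0.008 m and angle between the y axis of roller_center and the y axis of cradle_rest, either way round below 0.06 rad and linear speed of roller below 0.02 m/s and value of joint latch above 1.25 rad); the robot touches nothing.
It fails at once if the roller falls to the bench (its centre below 40 mm) (height (world z) of roller_center below 0.04 m).
It fails at once if the roller is let fall instead of laid down (faster than 0.45 m/s while the fingers do not hold it, a drop of about 10 mm) (linear speed of roller above 0.45 m/s and contact force between the fingers and roller below 0.1 N).
It fails at once if the roller is slammed into the cradle (over 60 N) (contact force between roller and cradle above 60 N).
It fails at once if the stain bottle is moved by more than 25 mm (distance of bottle_mid from where it was at the start of the episode above 0.025 m).
It fails at once if the specimen cup is moved by more than 25 mm (distance of cup_mid from where it was at the start of the episode above 0.025 m).
It also fails if it takes over 64 s, if anything falls off the work surface, if the arm or the gripper's body presses on something with over 40 N, if the wrist force passes 120 N, or if a joint passes its speed limit or range.

ROBOT

A 7-joint arm with a two-finger parallel gripper is mounted at the origin on a cart in front of the work surface, level with it; the furniture and walls round the work are solid. World frame = base frame: x ahead of the robot, y to its left, z up, the work surface at z = 0. Lengths are in m, angles in rad, forces in N, time in s.
With the tool pointing down it reaches from about 0.4 to 0.85 m from the base axis. Payload 10.4 kg.
Tool frame: the origin (TCP) lies between the finger pads; the fingertips stand 19 mm ahead of it and the grasp point (between the pads) is the TCP; z points along the fingers, y is the line along which they close (so a half turn about z gives the same grasp; the last joint's range is limited). The gripper opens to 87 mm and grips with 3 to 60 N. Pads are 19 mm wide; open, the fingers measure 117 mm over their backs; the gripper's body (75 mm by 190 mm) begins 51 mm behind the grasp point.
Start: joints at [-1.159, 0.332, -0.065, 1.46, 0.022, 1.35, -0.088], TCP at [0.263, 0.567, 0.242] pointing down, gripper open.
Joint ranges: [-2.6, 2.6], [-0.5, 2.12], [-1.47, 1.34], [0.16, 2.42], [-1.27, 4.41], [0.06, 2.06], [-2.6, 2.6]. Speed limits (rad/s): [2.22, 2.22, 2.79, 2.79, 3.14, 3.14, 3.14].

INTERFACE

Orientations are given as a unit quaternion [w, x, y, z].
In Python, from cell import ctrl gives the robot as it stands.
- The arm moves only by the tool servo_tool, never from a script. Its argument "deltas" is a list of rows, each a list of 4 numbers: the shift along the tool's x, y, z normalised to -1 to 1, where 1 is 0.2 m, then the turn about the tool's z normalised to -1 to 1, where 1 is 0.5 rad. A call has exactly 8 rows; each row shifts and turns the commanded pose from where the row before left it, along the tool's axes as they then stand; what a row does not reach is not made up. A row lasts 1/10 s, in which the tool goes at most 50 mm and 8.59 degrees, less where a joint would pass 70% of its speed; a pose out of reach is approached as far as the arm can. A call with a number of a shift or a turn outside -1 to 1 is refused whole. A call with a gripper value outside its range is refused whole. "hand" is the gripper command: -1 is shut, 1 is fully open, values between are in proportion, set as the call begins (left out, the last holds). The fingers move at their own pace and stop on an object; the grip force is fixed at half the most. Time passes only in rows, so rows that do not move let the fingers close, or fill a call up. It gives the time, the measured TCP pose, the force, the opening and the grip force at its end, in the units of the state.
- ctrl.state(): the state, without advancing time (a new reading comes with each control period).
- ctrl.camera(name): name is "scene" or "top" or "wrist"; returns a dict with "image" (400x640x3 uint8, red, green, blue), "depth" (400x640 float32, m along the optical axis (not along the pixel's ray), 0 where there is no reading), "vertical_fov" (degrees; the focal length in pixels is half the picture's height over the tangent of half this angle, whatever the lens; pixels are square), "cx", "cy" (the principal point, pixels), "position" and "attitude" of the camera in the world. Camera axes: x right, y down, z forward; pixel columns grow to the right and rows downward; lengths in m; the calibration is good to about 2 mm. A picture is of the moment at which its call begins.
- ctrl.job_done(): hands the job in; it is judged then, once.
The state is a dict: "clock": time; "joint_positions": joint angles; "joint_velocities": joint speeds; "joint_efforts": joint torques, N m; "ee_pos": TCP position; "eef_rot": TCP orientation; "contact_force": force on the tool from outside, world axes, zero at the start; "torque": the same for the moment, N m; "opening": finger opening in m; "grip_force": force on a finger pad.
Only numpy, scipy, OpenCV 4.12 (cv2) and the standard library are available. Lean on these libraries where they do the work, as an engineer would, in place of code of your own. Each camera call takes 0.05 s, during which the arm holds its last target. There are 200 camera calls.

## Working session

There is one attempt and no reset: what is moved stays moved. The work goes in short steps, Python scripts to look and compute and a tool call to move; the robot and the scene stay as the last step left them, time stands still between calls to the robot, and variables do not carry over. Pictures are saved under pics/ and viewed, at most 10 in all, crops included, and the job is handed in when it is done.

Besides the shell and the picture viewer there is one more tool, called after "Call:" as name([rows], argument=value, ...), one row to a line, values as JSON. servo_tool: Moves the arm, as the interface text tells. Its arguments: {"type":"object","properties":{"deltas":{"type":"array","items":{"type":"array","items":{"type":"number","minimum":-1,"maximum":1}}},"hand":{"type":"number"}},"required":["deltas"]}

```bash
mkdir -p pics; ls; cat > h.py <<'E'
import numpy as np, cv2
from scipy.spatial.transform import Rotation as R
from cell import ctrl
def rot(q): q=np.array(q); return R.from_quat(np.r_[q[1:],q[0]]).as_matrix() if q.shape==(4,) else q
def cam(n):
    c=ctrl.camera(n); c['R']=rot(c['attitude']); c['p']=np.array(c['position'])
    c['f']=200/np.tan(np.radians(c['vertical_fov'])/2); return c
def pts(c,m=None):
    v,u=np.nonzero((c['depth']>0)&(m if m is not None else True))
    d=c['depth'][v,u]; P=np.c_[(u-c['cx'])/c['f']*d,(v-c['cy'])/c['f']*d,d]
    return P@c['R'].T+c['p'],u,v
def px(c,X):
    q=(np.atleast_2d(X)-c['p'])@c['R']; return q[:,:2]/q[:,2:]*c['f']+[c['cx'],c['cy']]
def save(c,n): cv2.imwrite('pics/'+n,c['image'][:,:,::-1])
E
python3 - <<'E'
from h import *
a=[]
for n in ('top','scene'):
    c=cam(n); print(n,c['p'],c['R'].round(3).tolist(),c['vertical_fov'],c['cx'],c['cy']); a.append(c['image'])
    save(c,n+'0.png'); np.savez(n+'0.npz',**{k:c[k] for k in('image','depth','R','p','f','cx','cy')})
s=ctrl.state(); print(s)
E
```

```text
pics
top [0.39791804 0.13762134 1.3430705 ] [[0.003, -0.99, 0.14], [-1.0, -0.0, 0.021], [-0.021, -0.14, -0.99]] 51.211374402454446 318.5661029589431 202.16703874778068
scene [0.0670448  0.95583108 1.30662018] [[-0.843, -0.415, 0.344], [-0.538, 0.632, -0.558], [0.014, -0.655, -0.755]] 44.947003214443725 317.24295195839613 206.32171302232948
{'clock': 0.1, 'joint_positions': array([-1.15859158,  0.33281898, -0.0646848 ,  1.46085012,  0.02163479,
        1.34992748, -0.08846937]), 'joint_velocities': array([-1.32762615e-04, -1.11550350e-03, -2.04344090e-05, -3.39699489e-03,
       -2.01669662e-04,  7.45040889e-04, -1.27011067e-03]), 'joint_efforts': array([ 9.43316518e-04, -6.24544430e+01,  2.46202550e-02, -3.90717173e+01,
       -6.14419626e-02,  3.66727402e-02,  7.10610766e-05]), 'ee_pos': array([0.26315388, 0.5665377 , 0.24083048]), 'eef_rot': array([-9.24713708e-05,  2.15672847e-01,  9.76465460e-01, -6.47292683e-04]), 'contact_force': array([-1.01178094, -0.40620739, -0.22301632]), 'torque': array([ 0.07069277, -0.0133206 , -0.04020521]), 'grip_force': 0.0, 'opening': 0.087476828725644}
```

View pics/top0.png

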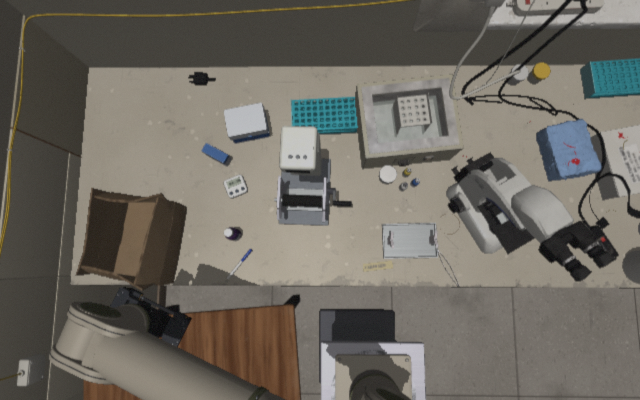

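View pics/scene0.png

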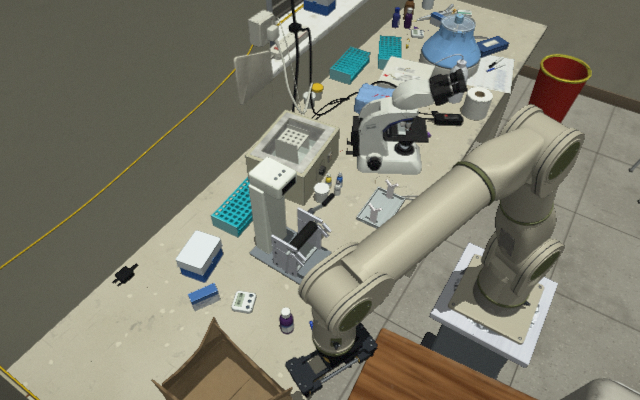

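The top view shows the sealer around (303,200), its lever grip at (340,204), the cradle at (410,240), the cup at (388,175) and the bottle at (232,233). The scene view shows the same from the left, with the arm at the lower right. Rows can't tilt the tool, so I need the arm's profile above the TCP as well as the object poses.

```bash
python3 - <<'E'
from h import *
def ld(n):
    d=np.load(n); return {k:d[k] for k in d}
T=ld('top0.npz');S=ld('scene0.npz')
def vis(c,X): return px(c,X)
for n,c in(('T',T),('S',S)):
    P,u,v=pts(c); 
    g=c['image'][v,u].astype(int); mx=g.max(1)
    def box(x0,x1,y0,y1,z0,z1): return (P[:,0]>x0)&(P[:,0]<x1)&(P[:,1]>y0)&(P[:,1]<y1)&(P[:,2]>z0)&(P[:,2]<z1)
    def line(m,name):
        if m.sum()<8: print(n,name,m.sum());return
        Q=P[m];mm=np.median(Q,0); (_,(w),a)=cv2.minAreaRect(Q[:,:2].astype(np.float32))
        print(n,name,m.sum(),'med',mm.round(4),'lo',np.percentile(Q,2,0).round(3),'hi',np.percentile(Q,98,0).round(3),'rect',np.round(_,4),np.round(w,3),round(a,1))
    if n=='T':
        print('px->world', [ (uv,P[(u==uv[0])&(v==uv[1])].round(3).tolist()) for uv in [(303,200),(340,204),(410,240),(388,175),(232,233),(300,140),(303,215)]])
    line(box(.45,.8,-.05,.4,.135,.16)&(mx<60),'roller top')
    line(box(.45,.8,-.05,.4,.16,.25)&(mx<70),'grip?')
    line(box(.45,.95,-.05,.4,.30,.5),'head')
    line(box(.4,.7,-.3,.1,.06,.12),'posts')
    line(box(.4,.7,-.3,.1,.012,.03),'tray')
    # arm profile above TCP
    tc=np.array([.263,.5665]);d=np.linalg.norm(P[:,:2]-tc,axis=1)
    e=np.array([.4212,.9070]) 
    for z in np.arange(.2,.75,.02):
        m=(d<.2)&(P[:,2]>z)&(P[:,2]<z+.02)
        if m.sum()>5: 
            r=P[m][:,:2]-tc; print(n,round(z-.241,3),m.sum(),'x',r[:,0].min().round(3),r[:,0].max().round(3),'y',r[:,1].min().round(3),r[:,1].max().round(3))
s=ctrl.state();print(rot(s['eef_rot']).round(3))
E
```

```text
px->world [((303, 200), [[0.574, 0.208, 0.149]]), ((340, 204), [[0.553, 0.103, 0.213]]), ((410, 240), [[0.466, -0.126, 0.002]]), ((388, 175), [[0.666, -0.052, 0.058]]), ((232, 233), [[0.482, 0.424, 0.095]]), ((300, 140), [[0.69, 0.204, 0.36]]), ((303, 215), [[0.545, 0.216, 0.012]])]
T roller top 435 med [0.5734 0.2113 0.1447] lo [0.558 0.136 0.137] hi [0.591 0.267 0.151] rect [0.6022 0.1379] [0.079 0.276] 23.4
T grip? 109 med [0.5559 0.1002 0.2101] lo [0.548 0.073 0.173] hi [0.707 0.159 0.214] rect [0.6214 0.1338] [0.184 0.044] 28.8
T head 1737 med [0.6693 0.2075 0.3538] lo [0.618 0.164 0.31 ] hi [0.725 0.253 0.358] rect [0.6728 0.2086] [0.094 0.112] 86.1
T posts 1019 med [ 0.6044 -0.2557  0.0797] lo [ 0.45  -0.298  0.061] hi [0.699 0.018 0.116] rect [ 0.5719 -0.1366] [0.263 0.326] 1.4
T tray 314 med [ 0.5161 -0.1189  0.0166] lo [ 0.409 -0.294  0.012] hi [ 0.698 -0.004  0.03 ] rect [ 0.5687 -0.1436] [0.332 0.278] 13.1
T -0.041 412 x 0.058 0.189 y 0.061 0.171
T -0.001 9 x 0.024 0.033 y 0.035 0.044
T 0.039 16 x -0.007 0.068 y -0.094 0.058
T 0.059 344 x -0.055 0.072 y -0.099 0.066
T 0.0
[... 1708 characters left out ...]

S 0.139 223 x -0.053 0.016 y -0.039 0.038
S 0.159 35 x -0.038 0.018 y 0.011 0.042
S 0.179 228 x -0.044 0.038 y -0.02 0.044
S 0.199 198 x -0.043 0.034 y -0.017 0.043
S 0.219 173 x -0.042 0.032 y -0.012 0.047
S 0.239 255 x -0.041 0.032 y -0.006 0.048
S 0.259 78 x -0.041 0.03 y 0.004 0.043
S 0.279 190 x -0.061 0.035 y -0.027 0.048
S 0.299 223 x -0.072 0.043 y -0.058 0.06
S 0.319 454 x -0.075 0.06 y -0.066 0.063
S 0.339 845 x -0.098 0.058 y -0.142 0.062
S 0.359 2301 x -0.11 0.057 y -0.166 0.057
S 0.379 3153 x -0.111 0.049 y -0.18 0.036
S 0.399 1811 x -0.105 -0.014 y -0.197 -0.067
S 0.419 289 x -0.093 -0.045 y -0.194 -0.149
[[-0.907  0.421 -0.   ]
 [ 0.421  0.907 -0.001]
 [-0.    -0.001 -1.   ]]
```

```bash
python3 - <<'E'
from h import *
def ld(n):
    d=np.load(n); return {k:d[k] for k in d}
T=ld('top0.npz');S=ld('scene0.npz')
for n,c in(('T',T),('S',S)):
    P,u,v=pts(c); g=c['image'][v,u].astype(int); mx=g.max(1);mn=g.min(1)
    def sel(m,name,k=1):
        M=np.zeros((400,640),np.uint8);M[v[m],u[m]]=1
        nl,L,st,_=cv2.connectedComponentsWithStats(M,connectivity=8)
        for i in (np.argsort(-st[1:,4])[:k]+1):
            q=m&(L[v,u]==i); Q=P[q]; e=np.linalg.eigh(np.cov(Q[:,:2].T))[1][:,1]
            ctr,w,a=cv2.minAreaRect(Q[:,:2].astype(np.float32))
            print(n,name,len(Q),'lo',np.percentile(Q,2,0).round(4),'hi',np.percentile(Q,98,0).round(4),'rect',np.round(ctr,4),np.round(w,4),round(a,1),'pca yaw',round(np.degrees(np.arctan2(e[1],e[0])),2),'px',int(u[q].mean()),int(v[q].mean()))
    b=lambda x0,x1,y0,y1,z0,z1:(P[:,0]>x0)&(P[:,0]<x1)&(P[:,1]>y0)&(P[:,1]<y1)&(P[:,2]>z0)&(P[:,2]<z1)
    sel(b(.53,.62,.14,.29,.13,.16)&(mx<70),'roller')
    sel(b(.53,.6,.05,.15,.19,.24)&(mx<80),'grip')
    sel(b(.5,.7,.12,.32,.155,.17),'cheektop',2)
    sel(b(.6,.75,.12,.32,.345,.37),'headtop')
    sel(b(.45,.75,.1,.35,.006,.025),'base')
    sel(b(.38,.56,-.26,.0,.06,.1),'posts',3)
    sel(b(.36,.58,-.26,.0,.011,.025),'traywall',2)
    sel(b(.6,.7,-.1,.0,.03,.08)&(mn>120),'cup'); sel(b(.4,.55,.38,.48,.06,.12),'bottle')
c=T; 
import cv2
a=cv2.resize(T['image'][150:265,255:455],None,fx=4,fy=4,interpolation=cv2.INTER_CUBIC)
cv2.imwrite('pics/top_crop.png',a[:,:,::-1])
E
```

```text
T roller 445 lo [0.5576 0.1562 0.1344] hi [0.5902 0.2673 0.1505] rect [0.574  0.2129] [0.1147 0.0348] 87.7 pca yaw 87.86 px 301 200
T grip 109 lo [0.5484 0.073  0.2042] hi [0.5651 0.1222 0.2144] rect [0.5561 0.0977] [0.0503 0.017 ] 85.0 pca yaw 86.51 px 341 203
T cheektop 95 lo [0.552  0.274  0.1557] hi [0.6423 0.2827 0.1652] rect [0.5971 0.279 ] [0.0088 0.0908] 87.8 pca yaw 178.14 px 278 191
T cheektop 86 lo [0.5476 0.1435 0.1563] hi [0.6362 0.1502 0.1665] rect [0.5913 0.1471] [0.0079 0.0907] 87.9 pca yaw 178.38 px 324 193
T headtop 1570 lo [0.6209 0.1678 0.3475] hi [0.725  0.253  0.3582] rect [0.6738 0.2103] [0.09   0.1121] 87.9 pca yaw 178.09 px 297 148
T base 985 lo [0.6118 0.1323 0.007 ] hi [0.7238 0.2817 0.0236] rect [0.6695 0.2099] [0.1603 0.136 ] 84.1 pca yaw 108.02 px 307 181
T posts 55 lo [ 0.4418 -0.1911  0.062 ] hi [ 0.4889 -0.1831  0.0888] rect [ 0.4653 -0.1869] [0.0084 0.0478] 88.4 pca yaw -178.89 px 435 238
T posts 50 lo [ 0.4383 -0.0592  0.0652] hi [ 0.4859 -0.0517  0.0883] rect [ 0.4621 -0.0557] [0.0479 0.0076] 1.2 pca yaw -177.66 px 391 240
T posts 33 lo [ 0.5462 -0
[... 1734 characters left out ...]
91 184
S posts 28 lo [ 0.5464 -0.2575  0.0603] hi [ 0.5594 -0.235   0.082 ] rect [ 0.5529 -0.2458] [0.0236 0.013 ] 88.4 pca yaw 81.3 px 377 165
S traywall 55 lo [ 0.4326 -0.0903  0.0112] hi [ 0.517  -0.0318  0.0192] rect [ 0.4863 -0.0461] [0.0519 0.1007] 57.4 pca yaw 158.99 px 365 218
S traywall 49 lo [ 0.4082 -0.2099  0.0112] hi [ 0.4541 -0.1145  0.0222] rect [ 0.415  -0.1642] [0.0434 0.1083] 26.4 pca yaw 109.72 px 398 201
S cup 148 lo [ 0.6435 -0.0719  0.0512] hi [ 0.6941 -0.0225  0.0645] rect [ 0.6686 -0.0478] [0.0536 0.0535] 32.4 pca yaw -148.88 px 321 188
S bottle 178 lo [0.4636 0.4255 0.061 ] hi [0.4943 0.457  0.1041] rect [0.4775 0.4406] [0.0386 0.0308] 60.6 pca yaw -135.12 px 285 316
```

View pics/top_crop.png

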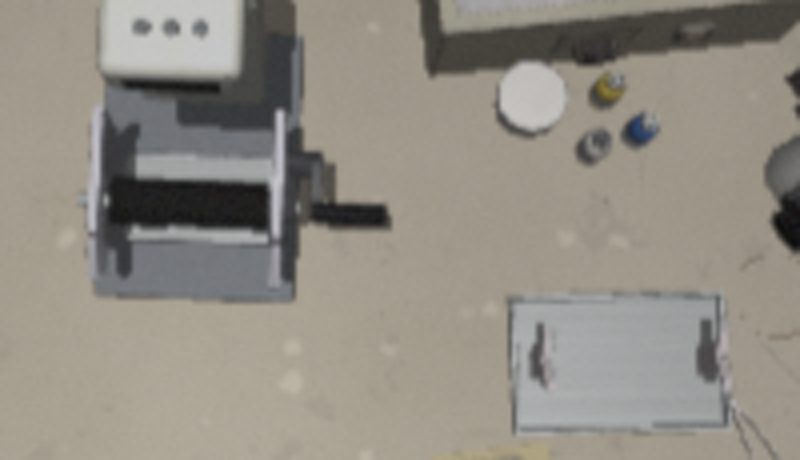

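The crop shows the roller lying between the cheeks, the lever grip to its right and the cradle at lower right. That gives these poses:

| Item | x (m) | y (m) | z (m) | Yaw (deg) |
|---|---|---|---|---|
| Seat | 0.5725 | 0.213 | 0.130 | -1.8 |
| Cradle | 0.4635 | -0.121 | 0.075 | +1.4 |

The neck of the wrist is thin beside the head, so a vertical tool just fits if it closes along the sealer's x. I'll turn the tool first.

Call:
servo_tool([
  [0,0,0,0.292],
  [0,0,0,0.292],
  [0,0,0,0.292],
  [0,0,0,0.292],
  [0,0,0,0.292],
  [0,0,0,0.292],
  [0,0,0,0.292],
  [0,0,0,0.292],
], hand=-1)

```text
clock: 0.9
ee_pos: [0.2631, 0.5667, 0.2411]
eef_rot: [0.0, 0.72, 0.694, -0.0]
contact_force: [0.6, 0.2, 0.3]
opening: 0.0312
grip_force: 0.0
```

Call:
servo_tool([
  [-0.145,0.077,0,0],
  [-0.145,0.077,0,0],
  [-0.145,0.077,0,0],
  [-0.145,0.077,0,0],
  [-0.145,0.077,0,0],
  [-0.145,0.077,0,0],
  [-0.145,0.077,0,0],
  [-0.145,0.077,0,0],
])

```text
clock: 1.7
ee_pos: [0.3792, 0.3296, 0.2413]
eef_rot: [-0.0, 0.718, 0.696, -0.0]
contact_force: [0.9, 0.6, 0.4]
opening: 0.0001
grip_force: 0.0
```

Call:
servo_tool([
  [-0.145,0.072,0,0],
  [-0.145,0.072,0,0],
  [-0.145,0.072,0,0],
  [-0.145,0.072,0,0],
  [-0.145,0.072,0,0],
  [-0.145,0.072,0,0],
  [-0.145,0.072,0,0],
  [-0.145,0.072,0,0],
])

```text
clock: 2.5
ee_pos: [0.4869, 0.0942, 0.2414]
eef_rot: [-0.0, 0.718, 0.696, -0.0]
contact_force: [0.8, -0.1, -0.3]
opening: 0.0005
grip_force: 0.0
```

```bash
python3 - <<'E'
from h import *
c=cam('wrist');save(c,'w1.png');s=ctrl.state();print(s['ee_pos'].round(4),(rot(s['eef_rot']).T@(c['p']-s['ee_pos'])).round(3))
np.savez('w1.npz',**{k:c[k] for k in('image','depth','R','p','f','cx','cy')})
E
```

```text
[0.4887 0.0886 0.2416] [ 0.089 -0.003 -0.144]
```

View pics/w1.png

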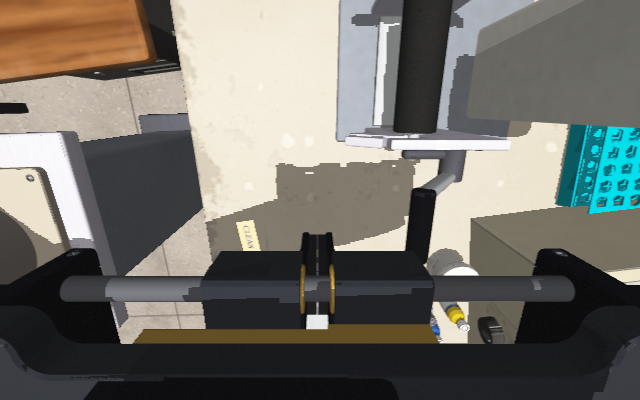

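The wrist view looks along the bench to the left. The closed fingers are at (318,280), the grip bar is to their right at (420,225), and the roller is at (422,60) behind the right cheek at (425,142). I'll refine the seat from this depth image, then lower and push.

```bash
python3 - <<'E'
from h import *
d=np.load('w1.npz');c={k:d[k] for k in d}
P,u,v=pts(c);mx=c['image'][v,u].max(1)
Sx=R.from_euler('z',-1.8,degrees=True).as_matrix();seat=np.array([.5725,.213,.130]);Q=(P-seat)@Sx
def rep(n,m):
    print(n,m.sum(),'lo',np.percentile(Q[m],1,0).round(4),'hi',np.percentile(Q[m],99,0).round(4),'med',np.median(Q[m],0).round(4))
ok=(mx<70)
m=ok&(u>390)&(u<460)&(v<125)&(abs(Q[:,0])<.05)&(abs(Q[:,2])<.05)
rep('roller',m)
A=np.c_[Q[m][:,0]*2,Q[m][:,2]*2,np.ones(m.sum())];s=np.linalg.lstsq(A,Q[m][:,0]**2+Q[m][:,2]**2,rcond=None)[0];print('circle',s[:2],np.sqrt(s[2]+s[0]**2+s[1]**2))
m=ok&(u>400)&(u<445)&(v>185)&(v<260)&(Q[:,2]>.04)
rep('grip',m)
A=np.c_[Q[m][:,0]*2,Q[m][:,2]*2,np.ones(m.sum())];s=np.linalg.lstsq(A,Q[m][:,0]**2+Q[m][:,2]**2,rcond=None)[0];print('circle',s[:2],np.sqrt(s[2]+s[0]**2+s[1]**2))
for a in(-.12,-.105): 
    k=m&(abs(Q[:,1]-a)<.006); print(a,Q[k][:,0].min(),Q[k][:,0].max(),Q[k][:,2].max())
m=(u>345)&(u<515)&(v>130)&(v<152)&(Q[:,2]>.02)&(Q[:,2]<.04); rep('cheek top R',m)
k=np.polyfit(Q[m][:,0],Q[m][:,1],1);print('slope deg',np.degrees(k[0]))
E
```

```text
roller 5737 lo [-0.0154 -0.0483  0.0002] hi [0.0177 0.0379 0.0196] med [-0.0027 -0.0016  0.0161]
circle [0.0021038  0.00134207] 0.01725800349012823
grip 1737 lo [-0.0538 -0.1335  0.0743] hi [-0.0057 -0.0828  0.1736] med [-0.015  -0.105   0.0821]
circle [-0.02849035  0.12775303] 0.049032738461213185
-0.12 -0.020610860624436886 -0.0050421892090639795 0.08440126808938231
-0.105 -0.020675659620750405 -0.005364950953434972 0.08468482210128386
cheek top R 1664 lo [-0.0376 -0.0701  0.0202] hi [ 0.0659 -0.0594  0.0343] med [ 0.0155 -0.0631  0.0324]
slope deg -0.021595878472580547
```

Call:
servo_tool([
  [0,0,0.03,0],
  [0,0,0.03,0],
  [0,0,0.03,0],
  [0,0,0.03,0],
  [0,0,0.03,0],
  [0,0,0.03,0],
  [0,0,0.03,0],
  [0,0,0.03,0],
])

```text
clock: 3.35
ee_pos: [0.4866, 0.0955, 0.193]
eef_rot: [-0.0, 0.718, 0.696, -0.0]
contact_force: [0.0, -0.6, 0.6]
opening: 0.0005
grip_force: 0.0
```

Call:
servo_tool([
  [0,0.06,0,0],
  [0,0.06,0,0],
  [0,0.06,0,0],
  [0,0.06,0,0],
  [0,0.06,0,0],
  [0,0.06,0,0],
  [0,0.06,0,0],
  [0,0.06,0,0],
])

```text
clock: 4.15
ee_pos: [0.5837, 0.0924, 0.1936]
eef_rot: [-0.0, 0.718, 0.696, -0.0]
contact_force: [-2.7, -0.2, 2.1]
opening: 0.0005
grip_force: 1.2
```

Call:
servo_tool([
  [0,0.04,0,0],
  [0,0.04,0,0],
  [0,0.03,0,0],
  [0,0.03,0,0],
  [0,0.02,0,0],
  [0,0.02,0,0],
  [0,0,0,0],
  [0,0,0,0],
])

```text
clock: 4.95
ee_pos: [0.619, 0.0912, 0.1938]
eef_rot: [0.0, 0.718, 0.696, 0.0]
contact_force: [0.3, -0.3, 0.1]
opening: 0.0003
grip_force: 0.0
```

```bash
python3 - <<'E'
from h import *
c=cam('top');s=ctrl.state();print(s['ee_pos'].round(4),s['contact_force'].round(2));save(c,'t2.png')
c=cam('scene');cv2.imwrite('pics/s2c.png',cv2.resize(c['image'][120:300,220:420],None,fx=3,fy=3)[:,:,::-1])
E
```

```text
[0.6189 0.0913 0.1939] [-0.26  0.87 -0.15]
```

View pics/s2c.png

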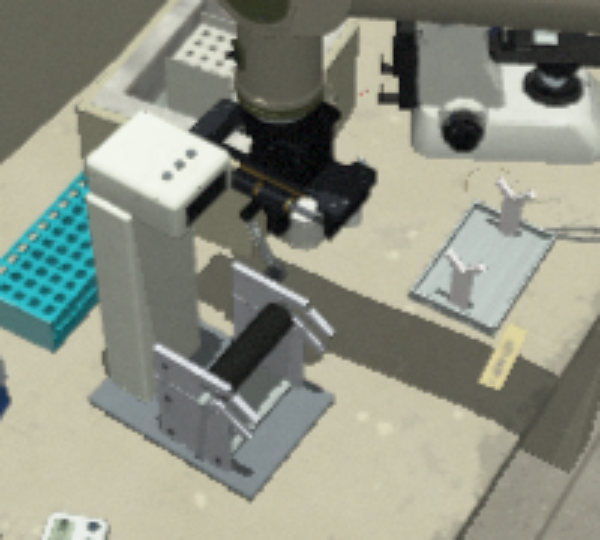

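The lever is swinging back and the roller is still seated. By my numbers the angle is only just past open, so I'll push up to near the stop.

Call:
servo_tool([
  [0,0.012,0,0],
  [0,0.012,0,0],
  [0,0.012,0,0],
  [0,0.012,0,0],
  [0,0.012,0,0],
  [0,0.006,0,0],
  [0,0,0,0],
  [0,0,0,0],
])

```text
clock: 5.85
ee_pos: [0.6321, 0.0907, 0.1937]
eef_rot: [0.0, 0.718, 0.696, 0.0]
contact_force: [-0.6, -0.5, -1.0]
opening: 0.0008
grip_force: 0.3
```

Call:
servo_tool([
  [0,-0.1,0,0],
  [0,-0.2,0,0],
  [0,-0.2,-0.05,0],
  [0,-0.2,-0.05,0],
  [0,-0.2,-0.05,0],
  [0,-0.05,-0.05,0],
  [0,0,0,0],
  [0,0,0,0],
], hand=1)

```text
clock: 6.65
ee_pos: [0.4427, 0.097, 0.2339]
eef_rot: [0.0, 0.718, 0.696, 0.001]
contact_force: [-0.4, 0.4, -0.2]
opening: 0.0567
grip_force: 0.0
```

```bash
python3 - <<'E'
from h import *
tp=np.array([.2631,.5665,.2412]);Rt=np.array([[-.907,.421,0],[.421,.907,0],[0,0,-1]])
for n in('top0.npz','scene0.npz'):
    d=np.load(n);c={k:d[k] for k in d};P,u,v=pts(c);Q=(P-tp)@Rt
    for h in np.arange(.045,.30,.01):
        m=(-Q[:,2]>h)&(-Q[:,2]<h+.01)&(np.abs(Q[:,:2]).max(1)<.13)
        if m.sum()>3:
            q=Q[m]; print(n[:3],round(h,3),m.sum(),'x',np.percentile(q[:,0],[1,99]).round(3),'y',np.percentile(q[:,1],[1,99]).round(3),'rmax',np.percentile(np.hypot(q[:,0],q[:,1]),98).round(3))
c=cam('top');save(c,'t3.png');T=c
P,u,v=pts(c);Sx=R.from_euler('z',-1.8,degrees=True).as_matrix();Q=(P-[.5735,.2135,.130])@Sx
mx=c['image'][v,u].max(1)
for c in (T,cam('scene')):
    P,u,v=pts(c);Q=(P-[.5735,.2135,.130])@Sx;mx=c['image'][v,u].max(1)
    m=(mx<80)&(Q[:,1]<-.09)&(Q[:,1]>-.15)&(Q[:,2]>.02)&(Q[:,2]<.11)&(Q[:,0]>-.05)&(Q[:,0]<.14)
    print('grip',m.sum(),np.percentile(Q[m],[5,50,95],axis=0).round(4).tolist())
    m=(mx<70)&(abs(Q[:,0])<.03)&(abs(Q[:,1])<.07)&(abs(Q[:,2]-.01)<.02)
    print('roller',m.sum(),np.percentile(Q[m],[2,50,98],axis=0).round(4).tolist())
print(ctrl.state()['ee_pos'])
E
```

```text
top 0.045 11 x [-0.038 -0.033] y [-0.087  0.079] rmax 0.094
top 0.055 87 x [-0.039 -0.022] y [-0.086  0.081] rmax 0.092
top 0.065 228 x [-0.039  0.033] y [-0.083  0.08 ] rmax 0.09
top 0.075 70 x [-0.038  0.014] y [-0.095  0.09 ] rmax 0.1
top 0.085 839 x [-0.037  0.026] y [-0.096  0.093] rmax 0.098
top 0.095 86 x [-0.034  0.023] y [-0.092  0.082] rmax 0.093
top 0.105 32 x [-0.024  0.02 ] y [-0.051 -0.006] rmax 0.055
top 0.115 28 x [-0.022  0.018] y [-0.051 -0.044] rmax 0.054
top 0.125 28 x [-0.022  0.014] y [-0.051 -0.031] rmax 0.054
top 0.135 56 x [-0.038  0.011] y [-0.051  0.008] rmax 0.06
top 0.145 205 x [-0.038  0.007] y [-0.05  0.01] rmax 0.059
top 0.155 48 x [-0.038  0.005] y [-0.038  0.006] rmax 0.039
top 0.175 64 x [-0.043 -0.003] y [-0.043  0.013] rmax 0.044
top 0.185 55 x [-0.043 -0.006] y [-0.042  0.021] rmax 0.044
top 0.195 85 x [-0.043 -0.017] y [-0.038  0.029] rmax 0.044
top 0.205 43 x [-0.041 -0.025] y [-0.032  0.019] rmax 0.042
top 0.215 41 x [-0.041 -0.027] y [-0.031  0.017] rmax 0.042
top 0.225 43 x [-0.042 -0.031] y [-0.027  0.022] rmax 0.042
top 0.235 34 x [-0.042 
[... 1400 characters left out ...]
max 0.047
sce 0.255 88 x [-0.01   0.042] y [-0.011  0.041] rmax 0.043
sce 0.265 28 x [-0.003  0.028] y [0.03  0.041] rmax 0.043
sce 0.275 34 x [-0.016  0.048] y [-0.004  0.045] rmax 0.048
sce 0.285 137 x [-0.02   0.051] y [-0.031  0.044] rmax 0.055
sce 0.295 70 x [0.042 0.053] y [-0.069  0.031] rmax 0.08
grip 96 [[0.0289, -0.137, 0.0226], [0.0789, -0.114, 0.076], [0.086, -0.0919, 0.0803]]
roller 464 [[-0.0159, -0.0571, -0.0008], [-0.0009, 0.0006, 0.0143], [0.0173, 0.056, 0.0202]]
grip 53 [[0.0723, -0.1366, 0.0697], [0.0766, -0.1158, 0.0755], [0.0822, -0.0934, 0.0806]]
roller 348 [[-0.0181, -0.0532, -0.0018], [-0.0062, 0.0008, 0.014], [0.0143, 0.05, 0.0208]]
[0.44261036 0.09668813 0.23317456]
```

The lever measures about 1.3 to 1.4 rad, which is too close to 1.25 for comfort, so I'll nudge it further. In the same step I'll check the height of the plate under the roller.

```bash
python3 - <<'E'
from h import *
Sx=R.from_euler('z',-1.8,degrees=True).as_matrix()
for n in('top0.npz','scene0.npz','w1.npz'):
    d=np.load(n);c={k:d[k] for k in d};P,u,v=pts(c);Q=(P-[.5735,.2135,.130])@Sx
    print(n)
    for x in np.arange(-.08,.085,.01):
        m=(abs(Q[:,0]-x)<.005)&(abs(Q[:,1])<.045)&(Q[:,2]<.1)
        if m.sum()>3: print(round(x,3),m.sum(),np.percentile(Q[m][:,2],[5,50,95]).round(3), 'y',np.percentile(Q[m][:,1],[5,95]).round(3))
E
```

```text
top0.npz
-0.08 84 [-0.135 -0.131 -0.127] y [-0.039  0.039]
-0.07 89 [-0.135 -0.131 -0.126] y [-0.041  0.039]
-0.06 91 [-0.133 -0.127 -0.114] y [-0.041  0.04 ]
-0.05 87 [-0.123 -0.119 -0.114] y [-0.041  0.039]
-0.04 87 [-0.123 -0.118 -0.113] y [-0.04  0.04]
-0.03 89 [-0.124 -0.119 -0.114] y [-0.04  0.04]
-0.02 117 [-0.123 -0.118  0.007] y [-0.04   0.041]
-0.01 216 [-0.117  0.008  0.017] y [-0.04   0.041]
-0.0 120 [-0.109  0.016  0.02 ] y [-0.04   0.041]
0.01 93 [0.011 0.015 0.02 ] y [-0.04  0.04]
0.02 24 [0.003 0.007 0.012] y [-0.03  0.03]
0.04 78 [-0.112 -0.108 -0.104] y [-0.041  0.04 ]
0.05 83 [-0.113 -0.109 -0.104] y [-0.041  0.039]
0.06 73 [-0.122 -0.118 -0.11 ] y [-0.041  0.04 ]
0.07 83 [-0.123 -0.119 -0.114] y [-0.04   0.041]
0.08 86 [-0.122 -0.118 -0.115] y [-0.04   0.041]
scene0.npz
-0.05 19 [-0.121 -0.117 -0.113] y [-0.04  -0.009]
-0.04 64 [-0.123 -0.119 -0.113] y [-0.041  0.041]
-0.03 76 [-0.124 -0.118 -0.114] y [-0.042  0.041]
-0.02 138 [-0.121 -0.114  0.01 ] y [-0.04  0.04]
-0.01 174 [-0.115  0.01   0.019] y [-0.041  0.04 ]
-0.0 114 [-0.112  0.015  0.021] y [-0.039  0.039]
[... 162 characters left out ...]
3 -0.12  -0.114] y [-0.04  -0.024]
w1.npz
-0.08 629 [-0.131 -0.129 -0.128] y [-0.039  0.041]
-0.07 622 [-0.131 -0.129 -0.128] y [-0.04   0.041]
-0.06 689 [-0.13  -0.128 -0.117] y [-0.039  0.041]
-0.05 670 [-0.118 -0.117 -0.116] y [-0.039  0.042]
-0.04 671 [-0.118 -0.117 -0.116] y [-0.039  0.041]
-0.03 664 [-0.119 -0.117 -0.116] y [-0.039  0.041]
-0.02 1261 [-0.118 -0.116  0.007] y [-0.039  0.039]
-0.01 2826 [-0.113  0.012  0.017] y [-0.04   0.036]
-0.0 2327 [-0.108  0.018  0.019] y [-0.04   0.035]
0.01 1564 [-0.108  0.016  0.018] y [-0.04   0.036]
0.02 187 [0.008 0.01  0.012] y [-0.039  0.035]
0.07 430 [-0.118 -0.117 -0.116] y [-0.04   0.041]
0.08 661 [-0.119 -0.117 -0.116] y [-0.039  0.041]
```

Call:
servo_tool([
  [0,0,0.05,0],
  [0,0,0.05,0],
  [0,0,0.05,0],
  [0,0.2,0.05,0],
  [0,0.2,0,0],
  [0,0.2,0,0],
  [0,0.15,0,0],
  [0,0.1,0,0],
], hand=-1)

```text
clock: 7.55
ee_pos: [0.6134, 0.091, 0.1915]
eef_rot: [0.0, 0.718, 0.696, -0.001]
contact_force: [-0.3, 0.4, 0.3]
opening: 0.0162
grip_force: 0.0
```

Call:
servo_tool([
  [0,0,0,0],
  [0,0,0,0],
  [0,0.04,0,0],
  [0,0.04,0,0],
  [0,0.03,0,0],
  [0,0.015,0,0],
  [0,0.015,0,0],
  [0,0,0,0],
])

```text
clock: 8.35
ee_pos: [0.6398, 0.0906, 0.1933]
eef_rot: [-0.0, 0.718, 0.696, -0.0]
contact_force: [-2.0, -0.2, -0.4]
opening: 0.0002
grip_force: 0.6
```

Call:
servo_tool([
  [0,-0.2,0,0],
  [0,-0.2,0,0],
  [0,-0.2,0,0],
  [0.1,-0.2,0,0],
  [0.15,0,0,0],
  [0.15,0,0,0],
  [0.15,0,0,0],
  [0.05,0,0,0],
], hand=1)

```text
clock: 9.15
ee_pos: [0.4835, 0.2191, 0.194]
eef_rot: [-0.0, 0.717, 0.697, 0.001]
contact_force: [-0.3, 0.8, -0.5]
opening: 0.0566
grip_force: 0.0
```

Call:
servo_tool([
  [0,0.06,0,0],
  [0,0.06,0,0],
  [0,0.06,0,0],
  [0,0,0,0],
  [0,0,0,0],
  [0,0,0,0],
  [0,0,0,0],
  [0,0,0,0],
])

```text
clock: 9.95
ee_pos: [0.5195, 0.2146, 0.1937]
eef_rot: [-0.0, 0.718, 0.696, 0.0]
contact_force: [0.5, 0.3, 0.6]
opening: 0.087
grip_force: 0.0
```

```bash
python3 - <<'E'
from h import *
c=cam('wrist');save(c,'w4.png');s=ctrl.state();print(s['ee_pos'].round(4),s['eef_rot'].round(4),s['opening'],(rot(s['eef_rot']).T@(c['p']-s['ee_pos'])).round(4))
np.savez('w4.npz',**{k:c[k] for k in('image','depth','R','p','f','cx','cy')})
E
```

```text
[0.5195 0.2146 0.1936] [-1.000e-04  7.182e-01  6.958e-01  1.000e-04] 0.08731153384993362 [ 0.0841 -0.0002 -0.1439]
```

View pics/w4.png

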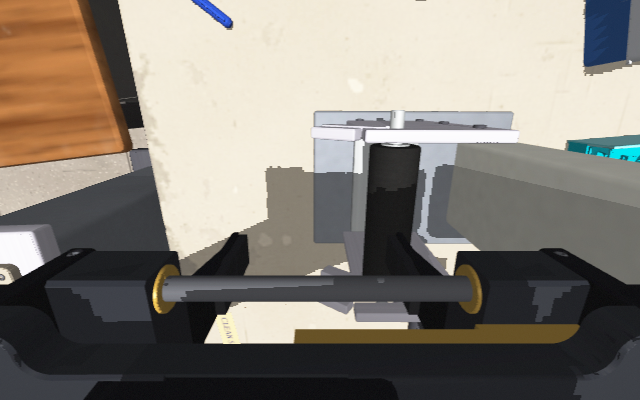

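The wrist view shows the open fingers, tips near (237,240) and (397,240), and the roller at (390,200). The column's side is grey on the right. I'll measure the roller, left cheek and head in tool coordinates.

```bash
python3 - <<'E'
from h import *
d=np.load('w4.npz');c={k:d[k] for k in d}
P,u,v=pts(c);mx=c['image'][v,u].max(1);s=ctrl.state();Q=(P-s['ee_pos'])@rot(s['eef_rot'])
m=(mx<70)&(v>150)&(v<225)&(u>355)&(u<420)&(Q[:,2]>.03)&(Q[:,2]<.1)
q=Q[m];print(len(q),np.percentile(q,[1,50,99],axis=0).round(4).tolist())
# axis line: per-x slices, y-centre by extents & circle with r=18
for lo,hi in((.005,.02),(.02,.035),(.035,.05),(.05,.06)):
    k=q[(q[:,0]>lo)&(q[:,0]<hi)]
    if len(k)<50: continue
    f=lambda p:np.hypot(k[:,1]-p[0],k[:,2]-p[1])-.018
    from scipy.optimize import least_squares
    r=least_squares(f,[.05,.065],loss='soft_l1',f_scale=.001);print(lo,len(k),r.x.round(4),np.abs(r.fun).mean().round(4))
# roller left end, cheek
print('left end x',np.percentile(q[:,0],99.5).round(4))
m=(v>118)&(v<142)&(u>330)&(u<510)&(mx>120)&(Q[:,2]>.02)&(Q[:,2]<.06);k=Q[m];print('cheek',len(k),np.percentile(k,[2,50,98],axis=0).round(4).tolist())
k2=k[abs(k[:,2]-np.median(k[:,2]))<.004];print('yaw deg',np.degrees(np.polyfit(k2[:,1],k2[:,0],1)[0]))
# finger surfaces
for n,a,b in(('L',180,250),('R',380,440)):
    m=(u>a)&(u<b)&(v>230)&(v<262)&(mx<60)&(abs(Q[:,2])<.025)&(abs(Q[:,0])<.03);k=Q[m]
    if len(k): print(n,len(k),np.percentile(k,[2,50,98],axis=0).round(4).tolist())
E
```

```text
3612 [[0.0036, 0.0378, 0.0442], [0.0323, 0.0513, 0.0475], [0.0571, 0.071, 0.0623]]
0.005 922 [0.0554 0.0633] 0.0004
0.02 989 [0.0554 0.0632] 0.0004
0.035 1062 [0.0555 0.0632] 0.0004
0.05 562 [0.0556 0.0632] 0.0004
left end x 0.0575
cheek 2573 [[0.0656, 0.0117, 0.0296], [0.0698, 0.0627, 0.0314], [0.0747, 0.1142, 0.0585]]
yaw deg -0.20414000304697513
L 746 [[-0.0041, -0.0534, -0.0163], [0.0101, -0.0465, 0.0006], [0.012, -0.0435, 0.017]]
R 780 [[-0.004, 0.0429, -0.0164], [0.0101, 0.0463, 0.0009], [0.0121, 0.0532, 0.0176]]
```

Call:
servo_tool([
  [0,0,0.03,0],
  [0,0,0.03,0],
  [0,0.036,0,0],
  [0,0.036,0,0],
  [0,0.036,0,0],
  [0,0.036,0,0],
  [0,0.036,0,0],
  [0,0.036,0,0],
])

```text
clock: 10.8
ee_pos: [0.5636, 0.213, 0.1816]
eef_rot: [0.0, 0.718, 0.696, 0.0]
contact_force: [-0.1, 0.6, 0.0]
opening: 0.087
grip_force: 0.0
```

Call:
servo_tool([
  [0,0,0,0],
  [0,0,0.03,0],
  [0,0,0.04,0],
  [0,0,0.04,0],
  [0,0,0.04,0],
  [0,0,0.04,0],
  [0,0,0.04,0],
  [0,0,0.035,0],
])

```text
clock: 11.6
ee_pos: [0.5628, 0.2131, 0.1277]
eef_rot: [-0.0, 0.718, 0.696, -0.0]
contact_force: [-0.3, 0.5, -0.3]
opening: 0.0876
grip_force: 0.0
```

Call:
servo_tool([
  [0,0.01,0,0],
  [0,0.01,0,0],
  [0,0.01,0,0],
  [0,0.01,0,0],
  [0,0.01,0,0],
  [0,0.0025,0,0],
  [0,0,0,0],
  [0,0,0,0],
])

```text
clock: 12.4
ee_pos: [0.5733, 0.2128, 0.1286]
eef_rot: [-0.0, 0.718, 0.696, 0.0]
contact_force: [-0.6, -0.0, 0.6]
opening: 0.0867
grip_force: 0.0
```

```bash
cat > meas.py <<'E'
from h import *
from scipy.optimize import least_squares
def roller(zlo,zhi):
    c=cam('wrist');s=ctrl.state();P,u,v=pts(c);mx=c['image'][v,u].max(1);Q=(P-s['ee_pos'])@rot(s['eef_rot'])
    m=(mx<70)&(Q[:,0]>.02)&(Q[:,0]<.062)&(abs(Q[:,1])<.028)&(Q[:,2]>zlo)&(Q[:,2]<zhi)
    for lo,hi in((.015,.03),(.03,.045),(.045,.06)):
        k=Q[m&(Q[:,0]>lo)&(Q[:,0]<hi)]
        if len(k)<50: print(lo,len(k));continue
        r=least_squares(lambda p:np.hypot(k[:,1]-p[0],k[:,2]-p[1])-.018,[0,zhi],loss='soft_l1',f_scale=.001)
        print(lo,len(k),'roller y,z in tool',r.x.round(4),np.abs(r.fun).mean().round(4))
    print('end x',np.percentile(Q[m][:,0],99.5) if m.any() else None); print(s['ee_pos'].round(4),s['contact_force'].round(1),s['opening'].round(4),s['grip_force'])
    return c
E
python3 - <<'E'
from meas import *
c=roller(-.025,.01); save(c,'w5.png')
E
```

```text
0.015 1231 roller y,z in tool [ 0.0016 -0.0018] 0.0004
0.03 2013 roller y,z in tool [ 0.0016 -0.0018] 0.0004
0.045 2396 roller y,z in tool [ 0.0017 -0.0016] 0.0007
end x 0.05992938986466495Traceback (most recent call last):
  File "<stdin>", line 2, in <module>
  File "meas.py", line 11, in roller
    print('end x',np.percentile(Q[m][:,0],99.5) if m.any() else None); print(s['ee_pos'].round(4),s['contact_force'].round(1),s['opening'].round(4),s['grip_force'])
                                                                                                                              ^^^^^^^^^^^^^^^^^^
AttributeError: 'float' object has no attribute 'round'
```

The tool is in place without contact, and the roller sits 1.6 mm behind the tool centre. Closing now.

Call:
servo_tool([
  [0,0,0,0],
  [0,0,0,0],
  [0,0,0,0],
  [0,0,0,0],
  [0,0,0,0],
  [0,0,0,0],
  [0,0,0,0],
  [0,0,0,0],
], hand=-1)

```text
clock: 13.25
ee_pos: [0.5736, 0.2127, 0.1286]
eef_rot: [0.0, 0.718, 0.696, 0.0]
contact_force: [1.2, 0.5, 0.7]
opening: 0.035
grip_force: 30.0
```

```bash
sed -i "s/s\['opening'\].round(4)/s['opening']/" meas.py; python3 - <<'E'
from meas import *
roller(-.025,.01)
E
```

```text
0.015 1228 roller y,z in tool [-0.0003 -0.0017] 0.0004
0.03 2007 roller y,z in tool [-0.0002 -0.0018] 0.0004
0.045 2398 roller y,z in tool [-0.0001 -0.0016] 0.0007
end x 0.05991875435853226
[0.5735 0.2128 0.1286] [1.2 0.  0.3] 0.03511375404024364 30.005055852234364
```

Call:
servo_tool([
  [0,0,-0.006,0],
  [0,0,-0.006,0],
  [0,0,-0.006,0],
  [0,0,-0.006,0],
  [0,0,-0.006,0],
  [0,0,-0.006,0],
  [0,0,-0.004,0],
  [0,0,0,0],
])

```text
clock: 14.1
ee_pos: [0.5734, 0.2128, 0.1367]
eef_rot: [-0.0, 0.718, 0.696, 0.0]
contact_force: [-0.3, 0.1, -2.2]
opening: 0.0349
grip_force: 30.0
```

```bash
python3 - <<'E'
from meas import *
roller(-.025,.01)
E
```

```text
0.015 1224 roller y,z in tool [-0.0002 -0.0018] 0.0004
0.03 2010 roller y,z in tool [-0.0002 -0.0018] 0.0004
0.045 2462 roller y,z in tool [-0.0002 -0.0017] 0.0008
end x 0.059962608118688525
[0.5734 0.2128 0.1366] [-0.1  0.1 -2.2] 0.035175875261008696 29.999582804739475
```

The roller lifted cleanly, with about 2 N of weight on the tool and no slip. Next is level travel to the bend.

Call:
servo_tool([
  [0,-0.016,0,0],
  [0,-0.016,0,0],
  [0,-0.016,0.001,0],
  [0,-0.016,0.002,0],
  [0,-0.016,0.002,0],
  [0,-0.016,0,0],
  [0,0,0,0],
  [0,0,0,0],
])

```text
clock: 14.95
ee_pos: [0.5542, 0.2135, 0.1357]
eef_rot: [-0.0, 0.718, 0.696, 0.0]
contact_force: [-0.6, 0.2, -2.8]
opening: 0.0355
grip_force: 30.0
```

Call:
servo_tool([
  [0,-0.0175,0.0122,0],
  [0,-0.0175,0.0123,0],
  [0,-0.0175,0.0122,0],
  [0,-0.0175,0.0123,0],
  [0,-0.0175,0.0122,0],
  [0,-0.0175,0.0123,0],
  [0,-0.0175,0.0122,0],
  [0,-0.0175,0.0123,0],
])

```text
clock: 15.75
ee_pos: [0.5259, 0.2143, 0.1158]
eef_rot: [-0.0, 0.718, 0.696, 0.0]
contact_force: [-0.3, -0.2, -2.6]
opening: 0.0348
grip_force: 30.0
```

Call:
servo_tool([
  [0,-0.0175,0.0122,0],
  [0,-0.0175,0.0123,0],
  [0,-0.0175,0.0122,0],
  [0,-0.0175,0.0123,0],
  [0,-0.0175,0.0122,0],
  [0,-0.0175,0.0123,0],
  [0,-0.0175,0.0122,0],
  [0,-0.0175,0.0123,0],
])

```text
clock: 16.55
ee_pos: [0.498, 0.2152, 0.0962]
eef_rot: [-0.0, 0.718, 0.696, 0.0]
contact_force: [0.1, 0.2, -1.8]
opening: 0.035
grip_force: 30.0
```

Call:
servo_tool([
  [0,-0.06,0,0],
  [0,-0.06,0,0],
  [0,-0.06,0,0],
  [0,-0.06,0,0],
  [0,-0.06,0,0],
  [0,0,0,0],
  [0,0,0,0],
  [0,0,0,0],
])

```text
clock: 17.35
ee_pos: [0.4387, 0.2171, 0.0965]
eef_rot: [0.0, 0.718, 0.696, 0.0]
contact_force: [-0.2, -0.3, -2.5]
opening: 0.0352
grip_force: 30.0
```

```bash
python3 - <<'E'
from meas import *
c=roller(-.025,.01)
Sx=R.from_euler('z',-1.8,degrees=True).as_matrix()
c=cam('scene');save(c,'s6.png')
P,u,v=pts(c);Q=(P-[.5735,.2135,.130])@Sx;mx=c['image'][v,u].max(1)
m=(mx<80)&(Q[:,1]<-.09)&(Q[:,1]>-.15)&(Q[:,2]>.03)&(Q[:,2]<.11)&(Q[:,0]>.04)&(Q[:,0]<.12)
print('grip',m.sum(),np.percentile(Q[m],[5,50,95],axis=0).round(4).tolist())
E
```

```text
0.015 1221 roller y,z in tool [-0.0003 -0.0019] 0.0004
0.03 1990 roller y,z in tool [-0.0003 -0.0019] 0.0004
0.045 2455 roller y,z in tool [-0.0003 -0.0017] 0.0008
end x 0.0600247165402436
[0.4387 0.217  0.0964] [ 0.8  0.2 -2.6] 0.03492777849617277 29.999335259199142
grip 55 [[0.0782, -0.1364, 0.0631], [0.0829, -0.1153, 0.0685], [0.0898, -0.0916, 0.0733]]
```

View pics/s6.png

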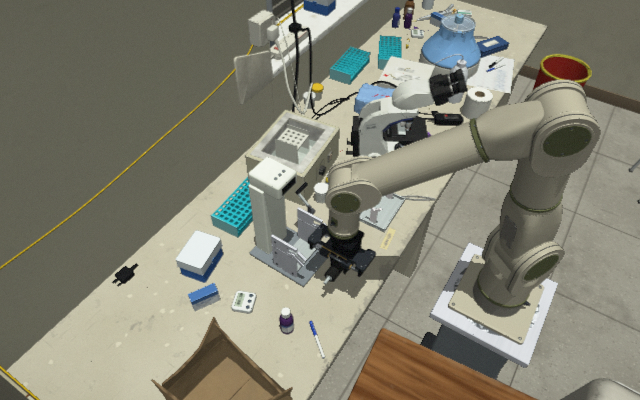

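The lever is at about 1.5 rad and the roller is held clear of the sealer. Now up and over to the cradle.

Call:
servo_tool([
  [0,0,-0.17,0],
  [0,0,-0.17,0],
  [0,0,-0.17,0],
  [-0.2,0,0,0],
  [-0.2,0,0,0],
  [-0.2,0,0,0],
  [-0.2,0,0,0],
  [-0.2,0,0,0],
])

```text
clock: 18.25
ee_pos: [0.4318, 0.0154, 0.1984]
eef_rot: [0.0, 0.719, 0.696, 0.0]
contact_force: [0.7, -0.0, -1.4]
opening: 0.035
grip_force: 30.0
```

Call:
servo_tool([
  [-0.171,0.044,0,-0.028],
  [-0.171,0.044,0,-0.028],
  [-0.171,0.044,0,-0.028],
  [-0.171,0.044,0,-0.028],
  [0,0,0,0],
  [0,0,0,0],
  [0,0,0,0],
  [0,0,0,0],
])

```text
clock: 19.05
ee_pos: [0.4655, -0.119, 0.1983]
eef_rot: [-0.0, 0.698, 0.716, 0.0]
contact_force: [-0.6, 1.0, -2.7]
opening: 0.0353
grip_force: 30.0
```

```bash
python3 - <<'E'
from meas import *
c=roller(-.025,.01);save(c,'w7.png')
np.savez('w7.npz',**{k:c[k] for k in('image','depth','R','p','f','cx','cy')})
s=ctrl.state();M=rot(s['eef_rot']);print('tool y yaw',np.degrees(np.arctan2(M[1,1],M[0,1])))
P,u,v=pts(c);Q=(P-s['ee_pos'])@M
m=(Q[:,2]>.1)&(Q[:,2]<.16)&(abs(Q[:,0])<.12)&(abs(Q[:,1])<.04)
print(m.sum(),np.percentile(Q[m],[1,50,99],axis=0).round(4).tolist(), u[m].min(),u[m].max(),v[m].min(),v[m].max())
E
```

```text
0.015 1229 roller y,z in tool [-0.0002 -0.0018] 0.0004
0.03 1990 roller y,z in tool [-0.0002 -0.0018] 0.0004
0.045 2437 roller y,z in tool [-0.0002 -0.0016] 0.0007
end x 0.06010748251881294
[ 0.4656 -0.1191  0.1983] [-0.5  0.3 -2.5] 0.03501352934502793 29.99912615865469
tool y yaw 1.4625037175505105
333 [[0.0607, -0.0247, 0.1104], [0.0649, -0.0098, 0.1149], [0.0685, 0.0233, 0.1253]] 289 343 125 137
```

View pics/w7.png

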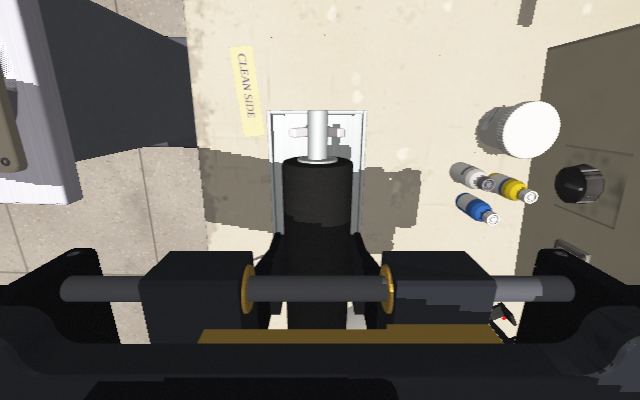

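The wrist view shows the axle (317,130) right above the left post's V, and the tray walls symmetric about it. I'll check the axial offset before lowering.

```bash
python3 - <<'E'
from meas import *
d=np.load('w7.npz');c={k:d[k] for k in d};s=ctrl.state();M=rot(s['eef_rot']);P,u,v=pts(c);mx=c['image'][v,u].max(1);Q=(P-s['ee_pos'])@M
m=(abs(Q[:,1])<.006)&(Q[:,2]<-.015)&(Q[:,2]>-.024)&(Q[:,0]>0)&(Q[:,0]<.07);print('sleeve end x',np.sort(Q[m][:,0])[-5:].round(4))
m=(abs(Q[:,1])<.006)&(abs(Q[:,2]+.005)<.008)&(Q[:,0]>.06)&(Q[:,0]<.1);print('axle end x',np.sort(Q[m][:,0])[-5:].round(4),'axle y',np.median(Q[m][:,1]).round(4),'top z',np.percentile(Q[m][:,2],5).round(4))
for a,b in((-.026,-.008),(.008,.026)):
    m=(Q[:,2]>.1)&(Q[:,2]<.125)&(Q[:,0]>.05)&(Q[:,0]<.08)&(Q[:,1]>a)&(Q[:,1]<b);q=Q[m];print('post',len(q),q.min(0).round(4),q.max(0).round(4))
for n,a in(('L',(-.065,-.045)),('R',(.045,.065))):
    m=(Q[:,2]>.178)&(Q[:,2]<.188)&(Q[:,0]<.088)&(Q[:,0]>0)&(Q[:,1]>a[0])&(Q[:,1]<a[1]);q=Q[m];print(n,len(q),np.median(q,0).round(4) if len(q) else '',np.degrees(np.polyfit(q[:,0],q[:,1],1)[0]) if len(q)>20 else '')
E
```

```text
sleeve end x [0.0601 0.0601 0.0602 0.0602 0.0602]
axle end x [0.0838 0.0838 0.0838 0.0838 0.0838] axle y 0.0 top z -0.0102
post 170 [ 0.0607 -0.0248  0.1098] [ 0.0686 -0.0097  0.1249]
post 158 [0.0604 0.0092 0.1102] [0.0685 0.0235 0.1249]
L 333 [ 0.0466 -0.053   0.182 ] 1.114706123435711
R 333 [0.0465 0.0516 0.1818] -0.5713857838746416
```

Call:
servo_tool([
  [-0.017,-0.003,0,0],
  [0,0,0.07,0],
  [0,0,0.1,0],
  [0,0,0.1,0],
  [0,0,0.1,0],
  [0,0,0.1,0],
  [0,0,0.04,0],
  [0,0,0,0],
])

```text
clock: 19.9
ee_pos: [0.4644, -0.1234, 0.0957]
eef_rot: [-0.001, 0.699, 0.716, -0.001]
contact_force: [0.3, 0.5, -2.1]
opening: 0.0349
grip_force: 30.0
```

Call:
servo_tool([
  [0,0,0.015,0],
  [0,0,0.015,0],
  [0,0,0.015,0],
  [0,0,0.015,0],
  [0,0,0.015,0],
  [0,0,0.015,0],
  [0,0,0,0],
  [0,0,0,0],
])

```text
clock: 20.7
ee_pos: [0.465, -0.1234, 0.0783]
eef_rot: [-0.0, 0.699, 0.716, -0.0]
contact_force: [0.1, -0.2, -2.4]
opening: 0.0349
grip_force: 30.0
```

```bash
python3 - <<'E'
from meas import *
c=roller(-.025,.01)
s=ctrl.state();M=rot(s['eef_rot']);P,u,v=pts(c);Q=(P-s['ee_pos'])@M
for a,b in((-.026,-.007),(.007,.026)):
    m=(Q[:,2]>-.02)&(Q[:,2]<.02)&(Q[:,0]>.056)&(Q[:,0]<.08)&(Q[:,1]>a)&(Q[:,1]<b);q=Q[m];print('post',len(q),q.min(0).round(4),q.max(0).round(4))
E
```

```text
0.015 1220 roller y,z in tool [-0.0003 -0.0017] 0.0004
0.03 2001 roller y,z in tool [-0.0003 -0.0017] 0.0004
0.045 2453 roller y,z in tool [-0.0003 -0.0016] 0.0008
end x 0.06006890160860207
[ 0.4651 -0.1235  0.0784] [ 0.   0.  -1.8] 0.03501968573612794 29.999021105468273
post 999 [ 0.056  -0.025  -0.0191] [ 0.0731 -0.007   0.0197]
post 970 [ 0.056   0.007  -0.0187] [0.0731 0.0248 0.0199]
```

Call:
servo_tool([
  [0,0,0.005,0],
  [0,0,0.005,0],
  [0,0,0.005,0],
  [0,0,0.004,0],
  [0,0,0.003,0],
  [0,0,0,0],
  [0,0,0,0],
  [0,0,0,0],
])

```text
clock: 21.55
ee_pos: [0.465, -0.1234, 0.0739]
eef_rot: [-0.0, 0.699, 0.716, 0.0]
contact_force: [0.0, 0.6, -2.4]
opening: 0.0349
grip_force: 30.0
```

Call:
servo_tool([
  [0,0,0.003,0],
  [0,0,0.002,0],
  [0,0,0.002,0],
  [0,0,0,0],
  [0,0,0,0],
  [0,0,0,0],
  [0,0,0,0],
  [0,0,0,0],
])

```text
clock: 22.35
ee_pos: [0.4654, -0.1234, 0.0732]
eef_rot: [-0.0, 0.699, 0.716, 0.0]
contact_force: [-3.4, 1.1, 10.7]
opening: 0.0349
grip_force: 30.0
```

The axle touches the notches with about 13 N, and the notch pushes it slightly forward. I'll ease off half a millimetre, then release gently.

Call:
servo_tool([
  [0,-0.002,-0.002,0],
  [0,-0.002,0,0],
  [0,0,0,0],
  [0,0,0,0],
  [0,0,0,0],
  [0,0,0,0],
  [0,0,0,0],
  [0,0,0,0],
])

```text
clock: 23.15
ee_pos: [0.4651, -0.1234, 0.0733]
eef_rot: [0.001, 0.698, 0.716, 0.001]
contact_force: [4.3, -0.0, 4.3]
opening: 0.0347
grip_force: 30.0
```

Call:
servo_tool([
  [0,0,0,0],
  [0,0,0,0],
  [0,0,0,0],
  [0,0,0,0],
  [0,0,0,0],
  [0,0,0,0],
  [0,0,0,0],
  [0,0,0,0],
], hand=0)

```text
clock: 23.95
ee_pos: [0.4642, -0.1234, 0.0729]
eef_rot: [-0.0, 0.699, 0.716, 0.0]
contact_force: [-0.6, 0.2, 0.0]
opening: 0.0433
grip_force: 0.0
```

```bash
python3 - <<'E'
from meas import *
c=roller(-.025,.01)
E
```

```text
0.015 1236 roller y,z in tool [ 0.0007 -0.0023] 0.0004
0.03 2012 roller y,z in tool [ 0.0007 -0.0024] 0.0004
0.045 2495 roller y,z in tool [ 0.0007 -0.0022] 0.0008
end x 0.059975011695824317
[ 0.4642 -0.1234  0.0729] [ 0.7  0.1 -0.1] 0.04361972648580764 0.0
```

Released, and the roller rests at z 0.0752. Opening fully and withdrawing straight up.

Call:
servo_tool([
  [0,0,0,0],
  [0,0,0,0],
  [0,0,0,0],
  [0,0,0,0],
  [0,0,-0.02,0],
  [0,0,-0.05,0],
  [0,0,-0.1,0],
  [0,0,-0.1,0],
], hand=1)

```text
clock: 24.8
ee_pos: [0.4641, -0.1237, 0.1281]
eef_rot: [0.0, 0.699, 0.715, -0.0]
contact_force: [-0.3, 0.4, 0.0]
opening: 0.0862
grip_force: 0.0
```

Call:
servo_tool([
  [0,0,-0.15,0],
  [0,0,-0.15,0],
  [0,0,-0.15,0],
  [0,0,-0.05,0],
  [0,0,0,0],
  [0,0,0,0],
  [0,0,0,0],
  [0,0,0,0],
])

```text
clock: 25.6
ee_pos: [0.4637, -0.1234, 0.226]
eef_rot: [-0.0, 0.699, 0.715, -0.001]
contact_force: [-0.1, -0.0, -0.7]
opening: 0.0869
grip_force: 0.0
```

```bash
python3 - <<'E'
from h import *
from scipy.optimize import least_squares
c=cam('wrist');s=ctrl.state();P,u,v=pts(c);mx=c['image'][v,u].max(1)
m=(mx<70)&(P[:,2]>.06)&(P[:,2]<.1)&(abs(P[:,0]-.465)<.03)&(abs(P[:,1]+.121)<.06)
k=P[m];print(len(k),np.percentile(k,[1,50,99],axis=0).round(4).tolist())
for n in('scene','top'):
    c=cam(n);P,u,v=pts(c);mx=c['image'][v,u].max(1);Q=(P-[.5735,.2135,.130])@R.from_euler('z',-1.8,degrees=True).as_matrix()
    m=(mx<80)&(Q[:,1]<-.09)&(Q[:,1]>-.15)&(Q[:,2]>.03)&(Q[:,2]<.11)&(Q[:,0]>.04)&(Q[:,0]<.12)
    print(n,'grip',m.sum(),np.percentile(Q[m],50,axis=0).round(4).tolist())
    if n=='scene': cv2.imwrite('pics/s9.png',cv2.resize(c['image'][120:300,220:460],None,fx=3,fy=3)[:,:,::-1])
print(s['ee_pos'],s['contact_force'])
E
```

```text
3550 [[0.4486, -0.177, 0.0773], [0.4652, -0.1154, 0.0912], [0.4825, -0.0639, 0.0943]]
scene grip 55 [0.0826, -0.1143, 0.0692]
top grip 84 [0.0864, -0.1142, 0.0696]
[ 0.46381041 -0.12342498  0.22612703] [-0.04288988 -0.83642162 -0.8001961 ]
```

View pics/s9.png

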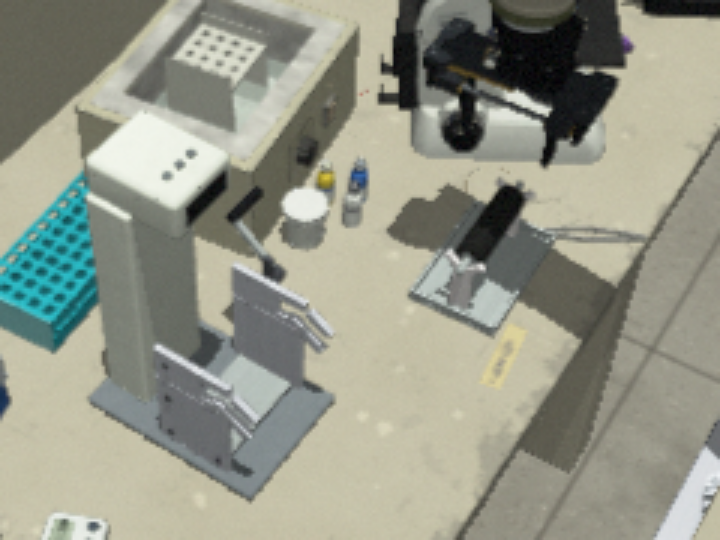

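The roller lies in both notches at (490,220), the lever is back at (245,205), the slots are empty and the cup is untouched. Handing in.

```bash
python3 -c "
from cell import ctrl
print(ctrl.job_done())"
```

```text
the job is handed in; nothing more can be done
None
```

The roller rests in both V-notches of the wash cradle, the lever is open at roughly 1.5 rad, I kept clear of the bottle and cup, and the job was handed in at about 26 s (hand-in returned no verdict).

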